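# Fit the pressure gauge to the spray compressor's quick coupler

### The arm

A 7-joint arm with a two-finger parallel gripper is mounted at the origin on a cart in front of the work surface, level with it; the furniture and walls round the work are solid. World frame = base frame: x ahead of the robot, y to its left, z up, the work surface at z = 0. Lengths are in m, angles in rad, forces in N, time in s.
With the tool pointing down it reaches from about 0.425 to 0.925 m from the base axis. Payload 6.8 kg.
Tool frame: the origin (TCP) lies midway between the tips of the shut fingers; the grasp point (between the pads) lies 19 mm behind it; z points along the fingers, y is the line along which they close (so a half turn about z gives the same grasp; the last joint's range is limited). The gripper opens to 85 mm and grips with 20 to 120 N. Pads are 22 mm wide; open, the fingers measure 114 mm over their backs; the gripper's body (76 mm by 85 mm) begins 54 mm behind the grasp point. The pads swing forward as they close: fully open they stand 13 mm farther back than shut.
Start: joints at [1.091, 0.477, 0.022, 1.555, -0.011, 1.109, -0.083], TCP at [0.245, -0.629, 0.231] pointing down, gripper open.
Joint ranges: [-2.96, 2.96], [-0.34, 2.1], [-1.41, 1.46], [0.24, 2.44], [-1.37, 4.51], [0.17, 1.92], [-2.96, 2.96]. Speed limits (rad/s): [2.39, 2.39, 3.14, 3.14, 3.14, 3.14, 3.14].

### API

Orientations are given as a unit quaternion [w, x, y, z].
In Python, from station import * gives the robot as it stands.
- The arm moves only by the shell command python3 -m creep 'ROWS' [FORCE]. ROWS is JSON, a list of rows, each a list of 7 numbers: the gripper command: -1 is shut, 1 is fully open, values between are in proportion, then the shift along the world's x, y, z in mm, then the turn, a rotation vector about the world's x, y, z in rad. A call has 1 to 5 rows; each row shifts and turns the commanded pose from where the row before left it; what a row does not reach is not made up. A row lasts 1/8 s, in which the tool goes at most 62.5 mm and 10.7 degrees, less where a joint would pass 70% of its speed; a pose out of reach is approached as far as the arm can. A call is refused whole if a number of a shift passes 62.5 or a number of a turn 0.188, either way. A call with a gripper value outside its range is refused whole. The fingers move at their own pace and stop on an object; FORCE is the grip in N (left out, the last holds). Time passes only in rows, so rows that do not move let the fingers close. It gives the time, the measured TCP pose, the force, the opening and the grip force at its end, in the units of the state.
- get_obs(): the state, without advancing time (a new reading comes with each control period).
- read_camera(name): name is "scene" or "top" or "wrist"; returns (picture, depth): 420x560x3 uint8, red, green, blue; 420x560 float32, m along the optical axis (not along the pixel's ray), 0 where there is no reading.
- camera_params(name): a dict with "intrinsics" (3x3 intrinsics, pixels), "cam_to_world" (4x4, takes a point from camera to world coordinates); the wrist camera has in their place "mount" (4x4, takes a point from camera to tool coordinates, whose origin is the TCP and whose axes are the flange's). Camera axes: x right, y up, looking along -z (the intrinsics and any distortion apply to the point x, -y, -z); pixel columns grow to the right and rows downward; lengths in m; the calibration is good to about 2 mm. A picture is of the moment at which its call begins: read the wrist's pose just before it. camera_params takes no time and is no camera call.
- hand_in(): hands the job in; it is judged then, once.
The state is a dict: "t": time; "q": joint angles; "joint_vel": joint speeds; "joint_torque": joint torques, N m; "eef_pos": TCP position; "tool_rot": TCP orientation; "contact_force": force on the tool from outside, world axes, zero at the start; "torque": the same for the moment, N m; "gripper_width": opening from 0.0 (shut) to 1.0 (fully open); "grasp_force": force on a finger pad.
Only numpy, scipy, OpenCV 4.12 (cv2) and the standard library are available. Lean on these libraries where they do the work, as an engineer would, in place of code of your own. Each camera call takes 0.05 s, during which the arm holds its last target. There are 200 camera calls.

### The job

The little compressor for cocoa-butter spraying needs its pressure gauge before work starts. Draw the sleeve of the quick coupler on its top down until it catches and stays down by itself, let go, then take the gauge out of the wooden rack, push its plug gently home in the coupler until the sleeve springs back up and locks it, and leave it standing there. Do not lean hard on the compressor, which stands on soft feet, and leave the other two fittings, the ribbon spool, the marker and the timer where they are.

Things in the scene. Friction and masses are not known exactly. Their poses are not given: they have to be found in the camera images.
- compressor: Flat white-over-black desk compressor 104 (x) x 150 (y) x 62 mm high; front panel with knob to its -x, small black airbrush cradle on its -y side (to 101 mm from the middle). Origin: on the counter under its middle, fixed. The box stands on soft feet: it sinks straight down 1 mm per 5 N of push. The upright quick coupler is 12 mm to -x of the middle; the rest of the deck is flat and free.
- coupler_mouth (a point): Centre of the coupler's open mouth, 108 mm above the counter, z up; sinks with the box. Bore 17.6 mm wide, with a 45 degree lead-in 2.5 mm deep. Sleeve up: locking jaws 7.5 mm below the mouth block a plug. Sleeve caught down: a spring valve 6 mm below the mouth resists the plug with 6 N, rising to 11 N at the seat, plus a little rubbing, and pushes out a plug let go too early.
- sleeve_flange (a point): On the axis of the steel sleeve round the coupler, level with the top of its flange, 24.5 mm below the mouth when the sleeve is up; moves with the sleeve. Above it a knurled grip 40 mm in diameter, 23.5 mm tall; the flange, 48 mm in diameter and 5.5 mm thick, can be pressed down from above; its underside is 16 mm above the deck. The sleeve slides along the axis only.
- sleeve (a joint): Slide of the sleeve relative to the coupler, m: 0 is up (locking), positive is drawn down, hard stop at 0.008. A spring pushes it up with 8 N at 0 and 13 N at the stop. Drawn past about 0.0065 with the coupler empty it catches, and rests near 0.006 when let go. It jumps up by itself once a plug's flange comes within about 0.8 mm of the mouth.
- rack: Fixed dark wooden block 58 (x) x 188 (y) x 34 mm high with three 19 mm holes in a row along its y, at -60, 0 and +60 mm. Origin: centre of its underside. One fitting stands in each hole, plug down, its flange on the top of the block; which stands where varies.
- gauge: Pressure gauge, 57 mm tall, about 0.16 kg, round about its axis (any turn will do). Origin: centre of the plug's tip, z up the axis. Nose 16 mm in diameter with a 1.3 mm chamfer, groove 9.8 to 17 mm up, flange 26 mm in diameter with its underside 23.2 mm up. Home: flange almost on the mouth; locked, the tip rests about 22.2 mm below the mouth.
- gauge_grip (a point): On the gauge's axis 45 mm above the plug's tip, in the round steel case (44 mm in diameter, from 36 to 57 mm above the tip, white dial looking up): grip the case here, across any diameter.
- blank_plug: Bystander in the rack: the same plug with a slim knurled steel knob 21 mm in diameter, 46 mm tall in all. Origin: centre of its tip.
- silencer: Bystander in the rack: the same plug with a slender copper-coloured bullet-shaped silencer 15 mm in diameter, 58 mm tall in all. Origin: centre of its tip.
- ribbon_spool: Bystander: ribbon spool lying flat, 62 mm in diameter, 24 mm high. Origin: centre of its underside.
- marker: Bystander: marker pen lying on the counter, 133 mm long along its y, 14 mm high. Origin: under its middle.
- timer: Bystander: square kitchen timer, 56 x 56 x 27 mm. Origin: centre of its underside.
Not all that is in view belongs to the job. Leave any green or pink look-alike of the gauge alone.

How it is judged:
On the way, in this order (a step that is already met when the one before it is completed fails the run):
1. the sleeve has been drawn down and stays down by itself, untouched, with the coupler empty (value of joint sleeve above 0.0045 m and contact force between each of the fingers, gauge and compressor below 0.2 N), for 0.2 s.
2. the gauge's plug is home in the coupler and the sleeve has sprung up over it (z of gauge in the frame of coupler_mouth below -0.0217 m and horizontal distance between gauge and coupler_mouth below 0.003 m and value of joint sleeve below 0.0015 m), for 0.2 s.
At the end, for the whole second after the job is handed in: The gauge stands upright (within 0.1 rad) and still in the coupler, its plug home (tip at least 21.7 mm below the mouth and within 3 mm of its axis), the sleeve sprung up to within 1.5 mm of its forward end, and the other two fittings within 15 mm of where they stood in the rack (all of step 2 and angle between gauge's own z axis and vertical below 0.1 rad and linear speed of gauge below 0.02 m/s and distance of each of blank_plug, silencer from where it was at the start of the episode below 0.015 m); the robot touches nothing.
It fails at once if the compressor is leaned on so hard that it sinks more than 5 mm on its feet (about 25 N) (distance of coupler_mouth from where it was at the start of the episode above 0.005 m).
It fails at once if the gauge is rammed against the compressor (contact forces over 45 N in all) (contact force between gauge and compressor above 45 N).
It fails at once if one of the other two fittings, the ribbon spool, the marker or the timer is moved more than 20 mm (distance of any of blank_plug, silencer, ribbon_spool, marker, timer from where it was at the start of the episode above 0.02 m).
It also fails if it takes over 58 s, if anything falls off the work surface, if the arm or the gripper's body presses on something with over 40 N, if the wrist force passes 120 N, or if a joint passes its speed limit or range.

## Working session

There is one attempt and no reset: what is moved stays moved. The work goes in short steps, Python scripts to look and compute and a shell command to move; the robot and the scene stay as the last step left them, time stands still between calls to the robot, and variables do not carry over. Pictures are saved under pics/ and viewed, at most 10 in all, crops included, and the job is handed in when it is done.

```bash
mkdir -p pics; cat > h.py <<'E'
from station import *
import numpy as np, cv2
from scipy.spatial.transform import Rotation as R
def cam(name):
    p=camera_params(name); K=np.array(p["intrinsics"])
    if name=="wrist":
        o=get_obs(); T=np.eye(4); q=o["tool_rot"]; T[:3,:3]=R.from_quat([q[1],q[2],q[3],q[0]]).as_matrix(); T[:3,3]=o["eef_pos"]
        M=T@np.array(p["mount"])
    else: M=np.array(p["cam_to_world"])
    im,d=read_camera(name); return im,d,K,M,p
def cloud(d,K,M):
    v,u=np.mgrid[:d.shape[0],:d.shape[1]]
    P=np.stack([(u-K[0,2])/K[0,0]*d,-(v-K[1,2])/K[1,1]*d,-d],-1)
    return P@M[:3,:3].T+M[:3,3]
def ray(u,v,z,K,M):
    r=M[:3,:3]@np.array([(u-K[0,2])/K[0,0],-(v-K[1,2])/K[1,1],-1]); o=M[:3,3]
    return o+r*(z-o[2])/r[2]
def save(n,im): cv2.imwrite("pics/"+n+".png",im[:,:,::-1])
E
python3 - <<'E'
from h import *
for n in("top","scene"):
    im,d,K,M,p=cam(n); save(n,im); np.savez(n,im=im,d=d,K=K,M=M)
    print(n,p.keys(),K.tolist(),M.round(3).tolist(),(d>0).mean())
o=get_obs(); print(o); print(camera_params("wrist"))
E
```

```text
top dict_keys(['intrinsics', 'cam_to_world']) [[448.93677575020473, 0.0, 279.39657411439407], [0.0, 448.93677575020473, 208.68150108277874], [0.0, 0.0, 1.0]] [[-0.001, 0.978, -0.209, 0.2], [-1.0, 0.0, 0.005, 0.069], [0.005, 0.209, 0.978, 1.3], [0.0, 0.0, 0.0, 1.0]] 0.9957950680272109
scene dict_keys(['intrinsics', 'cam_to_world']) [[527.918206219987, 0.0, 277.13172525497333], [0.0, 527.918206219987, 213.80207556188162], [0.0, 0.0, 1.0]] [[-0.427, 0.435, -0.793, -0.52], [-0.904, -0.201, 0.377, 0.535], [0.005, 0.878, 0.479, 0.686], [0.0, 0.0, 0.0, 1.0]] 0.9960501700680272
{'t': 0.1, 'q': array([ 1.09089676,  0.47773534,  0.02232872,  1.55633135, -0.01146851,
        1.10929492, -0.08310256]), 'joint_vel': array([ 1.92735591e-04, -2.01450372e-03,  8.17773944e-05, -3.02726136e-03,
        4.02864593e-04, -2.14252090e-03, -1.04858252e-03]), 'joint_torque': array([ 4.11268906e-03, -5.97756708e+01,  1.61312811e+00, -2.81953347e+01,
        1.26808818e-02,  5.07221834e-03, -5.36865571e-05]), 'eef_pos': array([ 0.2450227 , -0.6283974 ,  0.23041963]), 'tool_rot': array([-7.90241438e-04,  9.82765933e-01,  1.84852505e-01, -2.20518614e-04]), 'contact_force': array([ 0.01503192, -0.57627718,  0.80368874]), 'torque': array([-0.04203623,  0.01287259,  0.00343871]), 'grasp_force': 0.0, 'gripper_width': 0.9973848145141067}
{'intrinsics': array([[355.66995014,   0.        , 278.34029724],
       [  0.        , 355.66995014, 212.51886691],
       [  0.        ,   0.        ,   1.        ]]), 'mount': array([[ 1.01124787e-04,  9.62384754e-01,  2.71690217e-01,
         6.84088026e-02],
       [ 9.99999872e-01, -2.32267840e-04,  4.50536113e-04,
         4.03673601e-04],
       [ 4.96693986e-04,  2.71690137e-01, -9.62384654e-01,
        -1.43037758e-01],
       [ 0.00000000e+00,  0.00000000e+00,  0.00000000e+00,
         1.00000000e+00]])}
```

View pics/top.png

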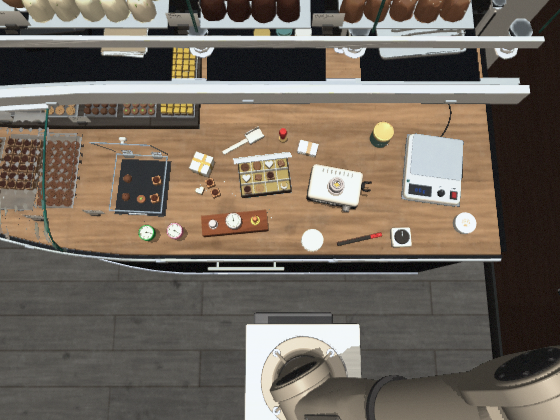

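View pics/scene.png

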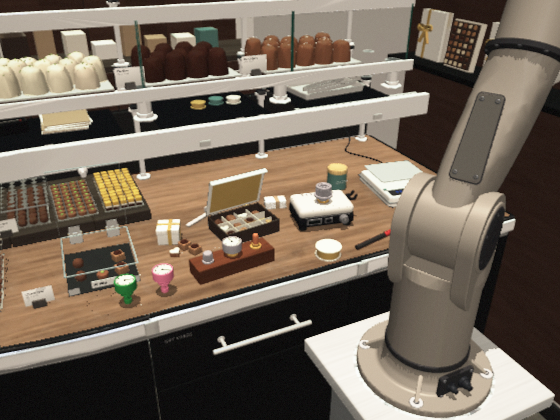

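Top view: compressor at about (335,186) with its coupler at (336,184). The rack is at (235,222), with the white gauge dial in the middle hole (234,220), the knob at (212,224) and the copper silencer at (255,220). The green and pink look-alikes are at (148,232) and (175,230). The scene view agrees.

```bash
python3 - <<'E'
from h import *
f=np.load("top.npz"); P=cloud(f["d"],f["K"],f["M"]); im=f["im"].astype(int)
def reg(n,u0,u1,v0,v1,z0,z1):
    p=P[v0:v1,u0:u1].reshape(-1,3); p=p[(p[:,2]>z0)&(p[:,2]<z1)]
    print(n,len(p),p.min(0).round(4),p.max(0).round(4),((p.min(0)+p.max(0))/2).round(4),p.mean(0).round(4))
reg("deck",295,385,155,215,.05,.07)
reg("cpl",315,360,165,205,.075,.2)
reg("cpltop",315,360,165,205,.1,.12)
reg("flange",315,360,165,205,.076,.09)
reg("racktop",195,275,205,240,.025,.04)
reg("gauge",222,246,208,232,.082,.1)
reg("table",290,300,120,230,-.02,.02)
print(P[225:215:-1,234].round(3).tolist())
reg("shelf",0,559,40,110,.13,.6)
for z in (.15,.2,.25,.3,.4,.5): 
    q=P.reshape(-1,3); q=q[(q[:,2]>z)&(q[:,0]>.3)&(abs(q[:,1])<.5)]; print(z,q[:,0].min() if len(q) else None)
E
```

```text
deck 1566 [ 0.4767 -0.1995  0.05  ] [ 0.5983 -0.0183  0.0697] [ 0.5375 -0.1089  0.0599] [ 0.5359 -0.0989  0.0614]
cpl 244 [ 0.5022 -0.1178  0.0752] [ 0.5457 -0.0706  0.1129] [ 0.5239 -0.0942  0.0941] [ 0.5228 -0.0931  0.0993]
cpltop 147 [ 0.5054 -0.1149  0.1002] [ 0.5457 -0.0752  0.1129] [ 0.5256 -0.095   0.1066] [ 0.5256 -0.0942  0.1066]
flange 57 [ 0.5022 -0.1178  0.0766] [ 0.5434 -0.0706  0.0897] [ 0.5228 -0.0942  0.0832] [ 0.5155 -0.0903  0.0836]
racktop 1023 [0.3934 0.0985 0.0251] [0.4672 0.2883 0.04  ] [0.4303 0.1934 0.0326] [0.4296 0.192  0.0343]Traceback (most recent call last):
  File "<stdin>", line 11, in <module>
  File "<stdin>", line 5, in reg
    return umr_minimum(a, axis, None, out, keepdims, initial, where)
ValueError: zero-size array to reduction operation minimum which has no identity
```

```bash
python3 - <<'E'
from h import *
f=np.load("top.npz"); P=cloud(f["d"],f["K"],f["M"])
p=P[205:235,220:250].reshape(-1,3); p=p[(p[:,2]>.06)&(p[:,2]<.08)]
print("gauge",len(p),p.min(0),p.max(0),((p.min(0)+p.max(0))/2))
q=P.reshape(-1,3)
for z in (.08,.12,.2,.25,.3,.4,.5):
    s=q[(q[:,2]>z)&(q[:,0]>.35)&(abs(q[:,1])<.5)]; print(z,s[:,0].min() if len(s) else None, len(s))
E
python3 -m creep '[[1,40,50,0,0,0,0],[1,40,50,0,0,0,0],[1,40,50,0,0,0,0],[1,40,50,0,0,0,0],[1,0,50,0,0,0,0]]'
```

```text
gauge 195 [0.40939311 0.17294453 0.0609371 ] [0.45249295 0.21248275 0.07435073] [0.43094303 0.19271364 0.06764392]
0.08 0.5021909435440179 37753
0.12 0.572378601886083 37395
0.2 0.5904088247337227 34841
0.25 0.8231803103366686 15975
0.3 0.8251366969531804 14001
0.4 0.848601178829293 73
0.5 None 0
t: 0.72
eef_pos: [0.4047, -0.3805, 0.231]
tool_rot: [-0.0, 0.982, 0.187, 0.001]
contact_force: [0.0, 0.6, 0.8]
gripper_width: 0.999
grasp_force: 0.0
```

```bash
python3 -m creep '[[1,30,57,0,0,0,0.18],[1,30,57,0,0,0,0.18],[1,30,57,0,0,0,0.18],[1,15,57,-10,0,0,0.18],[1,15,57,-10,0,0,0.18]]'; python3 -m creep '[[1,0,0,0,0,0,0.18],[1,0,0,0,0,0,0.115],[1,0,0,0,0,0,0]]'
python3 - <<'E'
from h import *
print(get_obs()["q"].round(2),get_obs()["tool_rot"])
im,d,K,M,p=cam("wrist"); save("w1",im); np.savez("w1",im=im,d=d,K=K,M=M)
E
```

```text
t: 1.35
eef_pos: [0.5189, -0.1019, 0.211]
tool_rot: [0.0, 0.803, 0.596, 0.0]
contact_force: [1.1, -1.1, 0.4]
gripper_width: 1.0
grasp_force: 0.0
t: 1.72
eef_pos: [0.5184, -0.1037, 0.211]
tool_rot: [-0.0, 0.709, 0.705, -0.0]
contact_force: [0.2, -0.6, -0.8]
gripper_width: 1.001
grasp_force: 0.0
[ 0.44  0.29 -0.43  1.9   0.15  0.98 -0.06] [-3.46878915e-04  7.08888762e-01  7.05320194e-01 -1.63506336e-04]
```

View pics/w1.png

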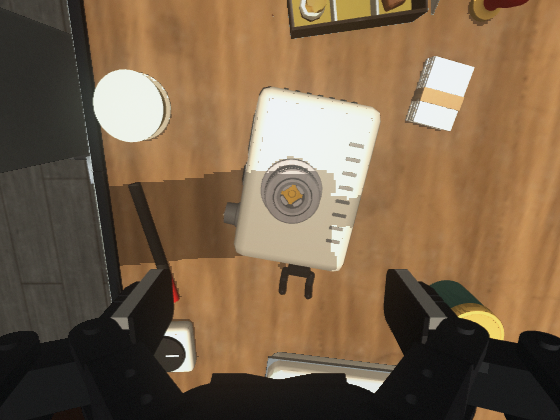

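Wrist view: the compressor is turned slightly. The mouth is at about (291,196) and the flange disc is centred near (291,191). The gripper fingers are visible at the bottom.

```bash
cat >> h.py <<'E'
def band(P,u0,u1,v0,v1,z0,z1):
    "centre of a round thing: points in height band -> min enclosing circle in xy"
    p=P[v0:v1,u0:u1].reshape(-1,3); p=p[(p[:,2]>z0)&(p[:,2]<z1)]
    c,r=cv2.minEnclosingCircle(p[:,:2].astype(np.float32)); return np.round([*c,r,np.median(p[:,2]),len(p)],4)
E
python3 - <<'E'
from h import *
f=np.load("w1.npz"); P=cloud(f["d"],f["K"],f["M"])
print("all",band(P,255,330,150,230,.078,.13),"top",band(P,255,330,150,230,.1,.13),"fl",band(P,255,330,150,230,.077,.09))
print("ray",ray(291,196,.108,f["K"],f["M"]))
print("deck",band(P,240,380,90,270,.055,.07))
E
```

```text
all [ 5.278e-01 -9.320e-02  2.400e-02  1.066e-01  3.127e+03] top [ 5.278e-01 -9.310e-02  2.040e-02  1.073e-01  2.133e+03] fl [ 5.278e-01 -9.320e-02  2.400e-02  8.390e-02  5.740e+02]
ray [ 0.52711222 -0.09256011  0.108     ]
deck [ 5.3960e-01 -9.4800e-02  8.3600e-02  6.2100e-02  1.6409e+04]
```

```bash
python3 -m creep '[[1,9.4,10.5,0,0,0,0],[1,0,0,-50,0,0,0],[1,0,0,-50,0,0,0],[1,0,0,-20,0,0,0],[1,0,0,0,0,0,0]]' 40; python3 -m creep '[[1,0,0,-6,0,0,0],[-0.1,0,0,0,0,0,0],[-0.1,0,0,0,0,0,0],[-0.1,0,0,0,0,0,0]]' 40
```

```text
t: 2.4
eef_pos: [0.5275, -0.0923, 0.0898]
tool_rot: [-0.001, 0.709, 0.706, -0.001]
contact_force: [0.1, 0.7, 1.4]
gripper_width: 1.0
grasp_force: 0.0
t: 2.9
eef_pos: [0.5282, -0.0934, 0.0859]
tool_rot: [0.0, 0.709, 0.706, 0.0]
contact_force: [-1.3, 0.6, 4.2]
gripper_width: 0.46
grasp_force: 35.9
```

```bash
python3 -m creep '[[-0.3,0,0,-2,0,0,0],[-0.3,0,0,-2,0,0,0],[-0.3,0,0,-1,0,0,0],[-0.3,0,0,0,0,0,0]]' 60; python3 -m creep '[[-0.3,0,0,-2,0,0,0],[-0.3,0,0,-1,0,0,0],[-0.3,0,0,0,0,0,0]]'
```

```text
t: 3.4
eef_pos: [0.5283, -0.0934, 0.0813]
tool_rot: [0.0, 0.709, 0.706, -0.0]
contact_force: [-3.3, 0.4, 8.8]
gripper_width: 0.45
grasp_force: 59.3
t: 3.78
eef_pos: [0.5282, -0.0934, 0.0782]
tool_rot: [0.0, 0.709, 0.706, -0.0]
contact_force: [-2.8, 0.1, 8.2]
gripper_width: 0.449
grasp_force: 59.3
```

```bash
python3 -m creep '[[-0.3,0,0,-1.5,0,0,0],[-0.3,0,0,0,0,0,0]]'; python3 -m creep '[[-0.3,0,0,-1.5,0,0,0],[-0.3,0,0,0,0,0,0]]'
```

```text
t: 4.03
eef_pos: [0.5283, -0.0934, 0.077]
tool_rot: [0.0, 0.709, 0.706, -0.0]
contact_force: [-3.3, -0.3, 11.4]
gripper_width: 0.449
grasp_force: 59.6
t: 4.28
eef_pos: [0.5283, -0.0934, 0.0758]
tool_rot: [0.0, 0.709, 0.706, -0.0]
contact_force: [-4.9, 0.0, 14.4]
gripper_width: 0.453
grasp_force: 60.0
```

```bash
python3 -m creep '[[-0.3,0,0,-1,0,0,0],[-0.3,0,0,0,0,0,0]]'; python3 -m creep '[[1,0,0,0,0,0,0],[1,0,0,0,0,0,0],[1,0,0,0,0,0,0],[1,0,0,40,0,0,0],[1,0,0,50,0,0,0]]'; python3 -m creep '[[1,0,0,40,0,0,0],[1,0,-10.5,0,0,0,0],[1,0,0,0,0,0,0]]'
python3 - <<'E'
from h import *
im,d,K,M,p=cam("wrist"); save("w2",im[100:300,180:400].repeat(2,0).repeat(2,1)); P=cloud(d,K,M)
for a in((.078,.13),(.1,.13),(.07,.082)): print(band(P,250,335,150,235,*a))
c=P[150:235,250:335].reshape(-1,3); r=np.hypot(c[:,0]-.528,c[:,1]+.0932)
for a,b in((.0205,.0235),(.015,.019),(.01,.012)): print(a,np.median(c[(r>a)&(r<b),2]))
f=np.load("w1.npz"); c=cloud(f["d"],f["K"],f["M"])[150:235,250:335].reshape(-1,3); r=np.hypot(c[:,0]-.5278,c[:,1]+.0932)
for a,b in((.0205,.0235),(.015,.019),(.01,.012)): print("before",a,np.median(c[(r>a)&(r<b),2]))
E
```

```text
t: 4.53
eef_pos: [0.5283, -0.0934, 0.0751]
tool_rot: [0.0, 0.709, 0.706, -0.0]
contact_force: [-6.0, 0.1, 17.6]
gripper_width: 0.448
grasp_force: 60.3
t: 5.15
eef_pos: [0.5271, -0.0931, 0.1632]
tool_rot: [-0.001, 0.708, 0.706, -0.001]
contact_force: [1.4, 0.1, -0.1]
gripper_width: 1.002
grasp_force: 0.0
t: 5.52
eef_pos: [0.5275, -0.105, 0.2025]
tool_rot: [-0.0, 0.709, 0.705, -0.001]
contact_force: [0.2, 0.3, -0.2]
gripper_width: 0.999
grasp_force: 0.0
[ 5.279e-01 -9.320e-02  2.390e-02  1.017e-01  2.863e+03]
[ 5.277e-01 -9.330e-02  2.020e-02  1.021e-01  2.354e+03]
[ 5.28e-01 -9.32e-02  2.40e-02  7.79e-02  5.55e+02]
0.0205 0.07786696679136335
0.015 0.10145299578492906
0.01 0.10810265116877846
before 0.0205 0.08374152629453172
before 0.015 0.1074203936137271
before 0.01 0.10804729634572739
```

View pics/w2.png

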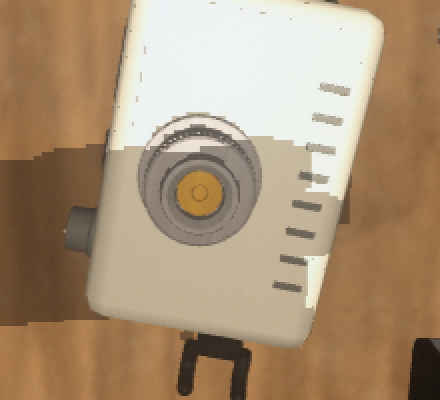

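The sleeve is caught, resting 6 mm down. The yellow valve is centred in the open mouth at full-frame pixel (280,196). Next is the gauge.

```bash
python3 -m creep '[[1,-32,57,0,0,0,0],[1,-32,57,0,0,0,0],[1,-32,57,0,0,0,0],[1,0,57,0,0,0,0],[1,0,57,-10,0,0,0]]'; python3 -m creep '[[1,0,0,-10,0,0,0],[1,0,0,0,0,0,0],[1,0,0,0,0,0,0]]'
python3 - <<'E'
from h import *
im,d,K,M,p=cam("wrist"); save("w3",im); P=cloud(d,K,M)
s=P[...,2]; m=(s>.06)&(s<.076)&(np.hypot(P[...,0]-.431,P[...,1]-.1927)<.035)
q=P[m]; print(cv2.minEnclosingCircle(q[:,:2].astype(np.float32)),np.median(q[:,2]),len(q))
c=(im.max(2).astype(int)*m).astype(np.uint8); v,u=np.nonzero(m); print(u.min(),u.max(),v.min(),v.max())
for nm,lo,hi in(("rack",.028,.04),):
    w=(s>lo)&(s<hi)&(abs(P[...,0]-.43)<.05); print(P[w].min(0),P[w].max(0)); print(cv2.minAreaRect(P[w][:,:2].astype(np.float32)*1000))
E
```

```text
t: 6.2
eef_pos: [0.4356, 0.1753, 0.1927]
tool_rot: [0.0, 0.709, 0.706, -0.0]
contact_force: [0.8, -0.1, -0.7]
gripper_width: 0.998
grasp_force: 0.0
t: 6.58
eef_pos: [0.4362, 0.1722, 0.1828]
tool_rot: [-0.0, 0.709, 0.705, -0.001]
contact_force: [0.0, -0.1, 0.7]
gripper_width: 0.997
grasp_force: 0.0
((0.4329499304294586, 0.19435693323612213), 0.022141119465231895) 0.06695493089426768 2804
245 304 147 206
[0.39518922 0.09795176 0.03145155] [0.47060573 0.29058737 0.03996404]
((432.89678955078125, 194.12356567382812), (58.144954681396484, 188.71046447753906), 5.552693843841553)
```

View pics/w3.png

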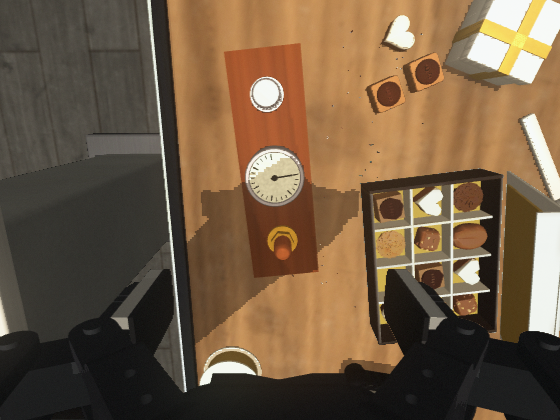

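Wrist view: gauge dial at (274,177), blank plug at (266,94) and silencer at (283,243). The chocolate box starts at u>362, clear of the fingers.

```bash
python3 -m creep '[[0.6,-3.2,22,0,0,0,0],[0.6,0,0,-50,0,0,0],[0.6,0,0,-50,0,0,0],[0.6,0,0,-30,0,0,0],[0.6,0,0,0,0,0,0]]' 30; python3 -m creep '[[0.6,0,0,-14,0,0,0],[0.6,0,0,0,0,0,0]]'
```

```text
t: 7.25
eef_pos: [0.4321, 0.1941, 0.0519]
tool_rot: [-0.001, 0.709, 0.705, -0.002]
contact_force: [0.4, -0.2, 0.9]
gripper_width: 0.802
grasp_force: 0.0
t: 7.5
eef_pos: [0.4335, 0.1955, 0.0396]
tool_rot: [0.0, 0.709, 0.705, 0.0]
contact_force: [-0.2, -0.7, 0.7]
gripper_width: 0.802
grasp_force: 0.0
```

```bash
python3 -m creep '[[-0.2,0,-1,-1,0,0,0],[-0.2,0,0,0,0,0,0],[-0.2,0,0,0,0,0,0],[-0.2,0,0,0,0,0,0]]' 40; python3 -m creep '[[-0.2,0,0,5,0,0,0],[-0.2,0,0,20,0,0,0],[-0.2,0,0,50,0,0,0],[-0.2,0,0,50,0,0,0],[-0.2,0,0,25,0,0,0]]'
```

```text
t: 8.0
eef_pos: [0.4336, 0.1947, 0.0391]
tool_rot: [0.0, 0.709, 0.706, 0.0]
contact_force: [-2.0, -2.5, 6.2]
gripper_width: 0.502
grasp_force: 40.1
t: 8.62
eef_pos: [0.4338, 0.1954, 0.1911]
tool_rot: [0.001, 0.708, 0.706, 0.002]
contact_force: [0.8, -0.5, -1.7]
gripper_width: 0.504
grasp_force: 41.3
```

```bash
python3 -m creep '[[-0.2,5,-57,0,0,0,0],[-0.2,10,-57,0,0,0,0],[-0.2,15,-57,0,0,0,0],[-0.2,25,-57,0,0,0,0],[-0.2,39.4,-57,0,0,0,0]]'; python3 -m creep '[[-0.2,0,-3,0,0,0,0],[-0.2,0,0,0,0,0,0],[-0.2,0,0,0,0,0,0]]'
python3 - <<'E'
from h import *
o=get_obs(); print(o["eef_pos"],o["tool_rot"],o["gripper_width"])
im,d,K,M,p=cam("wrist"); save("w4",im)
im,d,K,M,p=cam("scene"); P=cloud(d,K,M); e=o["eef_pos"]
m=(P[...,2]>e[2]-.033)&(P[...,2]<e[2]-.004)&(np.hypot(P[...,0]-e[0],P[...,1]-e[1])<.03)
v,u=np.nonzero(m); print(len(u), P[m].min(0),P[m].max(0)) if len(u) else print(0)
c=im[130:280,250:400]; save("s4",c.repeat(4,0).repeat(4,1))
E
```

```text
t: 9.25
eef_pos: [0.5234, -0.0869, 0.1886]
tool_rot: [0.0, 0.709, 0.706, -0.0]
contact_force: [0.4, 0.9, -1.7]
gripper_width: 0.503
grasp_force: 41.3
t: 9.62
eef_pos: [0.523, -0.0861, 0.1883]
tool_rot: [-0.0, 0.708, 0.707, -0.0]
contact_force: [-0.4, 0.6, -1.8]
gripper_width: 0.504
grasp_force: 41.4
[ 0.52300955 -0.0860549   0.18830069] [-3.52310187e-04  7.07681896e-01  7.06531110e-01 -2.16933000e-05] 0.5035340583425711
44 [ 0.51109534 -0.09448917  0.1617813 ] [ 0.52580944 -0.0788732   0.18401266]
```

View pics/w4.png

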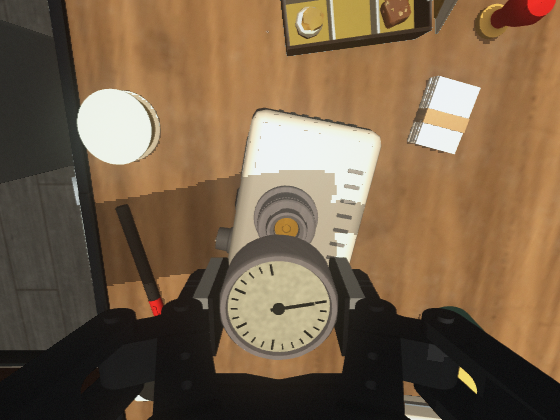

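View pics/s4.png

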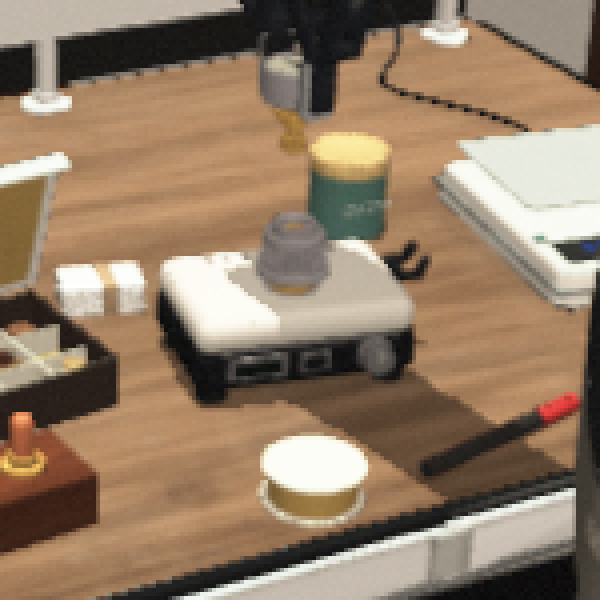

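Wrist view: the gauge is held upright, dial at (279,309), between the fingers; the open coupler shows at (286,228). In the scene crop the plug hangs vertically above the coupler.

```bash
python3 -m creep '[[-0.2,5,-7,0,0,0,0],[-0.2,0,0,-35,0,0,0],[-0.2,0,0,-8,0,0,0],[-0.2,0,0,0,0,0,0]]'
python3 - <<'E'
from h import *
im,d,K,M,p=cam("wrist"); e=get_obs()["eef_pos"]; P=cloud(d,K,M)
q=P[235:365,210:350].reshape(-1,3); q=q[np.hypot(q[:,0]-e[0],q[:,1]-e[1])<.04]; q=q[q[:,2]>e[2]+.015]
t=q[(abs(q[:,0]-e[0])<.012)&(abs(q[:,1]-e[1])<.012)]; A=np.c_[t[:,:2]-e[:2],np.ones(len(t))]; s=np.linalg.lstsq(A,t[:,2]-e[2],rcond=None)[0]
print(e,"dial plane slope,h",s)
r=q[(abs(q[:,0]-e[0])<.021)&(abs(q[:,2]-e[2]-s[2])<.004)]; print("y extent",r[:,1].min()-e[1],r[:,1].max()-e[1])
E
```

```text
t: 10.22
eef_pos: [0.5285, -0.0946, 0.1451]
tool_rot: [-0.001, 0.708, 0.706, -0.0]
contact_force: [-0.2, -0.5, -1.7]
gripper_width: 0.504
grasp_force: 41.5
[ 0.52912823 -0.09457909  0.14586274] dial plane slope,h [-0.00035759  0.00146214  0.02686956]
y extent -0.02173260414797408 0.022111087273092342
```

```bash
python3 -m creep '[[-0.2,-0.7,1.3,0,0,0,0],[-0.2,0,0,-5,0,0,0],[-0.2,0,0,-5,0,0,0],[-0.2,0,0,-3,0,0,0],[-0.2,0,0,0,0,0,0]]'; python3 -m creep '[[-0.2,0,0,-3,0,0,0],[-0.2,0,0,-3,0,0,0],[-0.2,0,0,0,0,0,0]]'
```

```text
t: 10.9
eef_pos: [0.5277, -0.0934, 0.1319]
tool_rot: [-0.0, 0.709, 0.706, -0.0]
contact_force: [0.2, 0.1, -2.0]
gripper_width: 0.497
grasp_force: 41.5
t: 11.28
eef_pos: [0.5283, -0.0934, 0.1267]
tool_rot: [0.0, 0.709, 0.706, 0.0]
contact_force: [-0.9, -0.0, 5.3]
gripper_width: 0.504
grasp_force: 42.1
```

```bash
python3 -m creep '[[-0.2,0,0,-3,0,0,0],[-0.2,0,0,-3,0,0,0],[-0.2,0,0,-2,0,0,0],[-0.2,0,0,0,0,0,0]]'; python3 -m creep '[[-0.2,0,0,-2,0,0,0],[-0.2,0,0,-1,0,0,0],[-0.2,0,0,0,0,0,0]]'
```

```text
t: 11.78
eef_pos: [0.5283, -0.0933, 0.1189]
tool_rot: [0.0, 0.709, 0.706, 0.0]
contact_force: [-1.5, -0.4, 6.6]
gripper_width: 0.5
grasp_force: 42.2
t: 12.15
eef_pos: [0.5283, -0.0934, 0.116]
tool_rot: [0.0, 0.709, 0.706, 0.0]
contact_force: [-2.4, 0.2, 6.8]
gripper_width: 0.503
grasp_force: 42.3
```

```bash
python3 -m creep '[[-0.2,0,0,-2,0,0,0],[-0.2,0,0,-1,0,0,0],[-0.2,0,0,0,0,0,0]]'; python3 -m creep '[[-0.2,0,0,-1,0,0,0],[-0.2,0,0,0,0,0,0]]'
```

```text
t: 12.52
eef_pos: [0.5283, -0.0934, 0.1131]
tool_rot: [0.0, 0.709, 0.706, 0.0]
contact_force: [-3.2, 1.0, 8.7]
gripper_width: 0.503
grasp_force: 42.4
t: 12.78
eef_pos: [0.5283, -0.0934, 0.1122]
tool_rot: [0.0, 0.709, 0.706, 0.0]
contact_force: [-3.1, -0.3, 8.2]
gripper_width: 0.504
grasp_force: 42.4
```

```bash
python3 -m creep '[[-0.2,0,0,-1,0,0,0],[-0.2,0,0,0,0,0,0]]'; python3 -m creep '[[-0.2,0,0,-1,0,0,0],[-0.2,0,0,0,0,0,0]]'
```

```text
t: 13.02
eef_pos: [0.5284, -0.0934, 0.1112]
tool_rot: [0.0, 0.709, 0.706, 0.0]
contact_force: [-2.7, 1.3, 9.3]
gripper_width: 0.502
grasp_force: 42.5
t: 13.28
eef_pos: [0.5284, -0.0934, 0.1105]
tool_rot: [0.001, 0.709, 0.706, 0.0]
contact_force: [-4.0, 0.7, 13.2]
gripper_width: 0.498
grasp_force: 42.7
```

```bash
cat >> h.py <<'E'
def sleeve():
    im,d,K,M,p=cam("wrist"); c=cloud(d,K,M).reshape(-1,3); dx,dy=c[:,0]-.528,c[:,1]+.0932; r=np.hypot(dx,dy)
    z=c[(r>.0208)&(r<.0232)&(dy>.010)&(c[:,2]>.066)&(c[:,2]<.09),2]; k=c[(r>.028)&(r<.05)&(dy>.02)&(c[:,2]>.05)&(c[:,2]<.07),2]
    print("flange z",np.median(z),len(z),"deck",np.median(k),len(k)); return im
E
python3 -m creep '[[-0.2,0,0,-1,0,0,0],[-0.2,0,0,0,0,0,0]]'; python3 -c "
from h import *
save('w5',sleeve())"
```

```text
t: 13.52
eef_pos: [0.5284, -0.0934, 0.1098]
tool_rot: [0.001, 0.709, 0.706, -0.0]
contact_force: [-4.8, -0.1, 16.2]
gripper_width: 0.5
grasp_force: 43.0
flange z 0.08076917791930821 433 deck 0.05910327725544892 5293
```

View pics/w5.png

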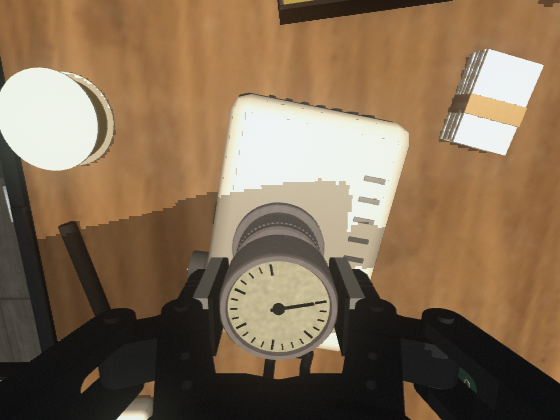

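Wrist view: dial at (279,309), with the flange ring visible behind it at (278,225). Flange minus deck is 21.7 mm, the same as with the sleeve up, so the gauge has locked. I'll unload and release.

```bash
python3 -m creep '[[-0.2,0,0,2,0,0,0],[-0.2,0,0,2,0,0,0],[-0.2,0,0,0,0,0,0]]'; python3 -m creep '[[0.6,0,0,0,0,0,0],[0.8,0,0,0,0,0,0],[1,0,0,0,0,0,0],[1,0,0,0,0,0,0],[1,0,0,30,0,0,0]]';  python3 -m creep '[[1,0,0,50,0,0,0],[1,0,-10,20,0,0,0],[1,0,0,0,0,0,0],[1,0,0,0,0,0,0]]'
python3 - <<'E'
from h import *
im=sleeve(); save("w6",im)
im,d,K,M,p=cam("wrist"); P=cloud(d,K,M); z=P[...,2]
m=(np.hypot(P[...,0]-.528,P[...,1]+.0932)<.03)&(z>.12)&(z<.16); q=P[m]
c,r=cv2.minEnclosingCircle(q[:,:2].astype(np.float32)); print("gauge",c,r,q[:,2].max(),np.median(q[:,2]))
E
```

```text
t: 13.95
eef_pos: [0.5283, -0.0934, 0.113]
tool_rot: [0.0, 0.709, 0.706, 0.0]
contact_force: [-1.0, -0.7, 5.4]
gripper_width: 0.503
grasp_force: 42.0
t: 14.58
eef_pos: [0.5262, -0.0933, 0.1407]
tool_rot: [-0.002, 0.708, 0.706, -0.001]
contact_force: [-0.0, -0.2, -0.3]
gripper_width: 0.999
grasp_force: 0.0
t: 15.08
eef_pos: [0.5272, -0.1031, 0.2112]
tool_rot: [-0.001, 0.709, 0.706, -0.0]
contact_force: [0.6, 0.6, -0.7]
gripper_width: 0.999
grasp_force: 0.0
flange z 0.08385526912149452 192 deck 0.06229483321570814 2528
gauge (0.528231680393219, -0.09371913224458694) 0.022452441975474358 0.14526082180639358 0.14189468069680455
```

View pics/w6.png

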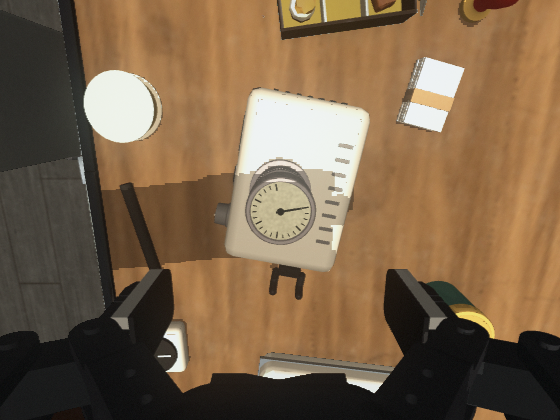

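The gauge stands at (281,210) in the coupler. Its top is at about 0.142 m (expected 0.143), the sleeve is up, and the hand is clear.

```bash
python3 -c "
from station import *
print(hand_in())"
```

```text
the job is handed in; nothing more can be done
None
```

The gauge is locked upright in the coupler with the sleeve sprung back up. The other fittings and bystanders were not touched, and the job is handed in; no verdict was returned.

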